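Draw a stirrer shaft from its storage tube and lay it in the cradle

ROBOT

A 6-joint arm with a two-finger parallel gripper is mounted at the origin on a cart in front of the work surface, level with it; the furniture and walls round the work are solid. World frame = base frame: x ahead of the robot, y to its left, z up, the work surface at z = 0. Lengths are in m, angles in rad, forces in N, time in s.
With the tool pointing down it reaches from about 0.375 to 0.925 m from the base axis. Payload 5.7 kg.
Tool frame: the origin (TCP) lies midway between the tips of the shut fingers; the grasp point (between the pads) lies 19 mm behind it; z points along the fingers, x is the direction in which the jaws open and shut, and the axes are right-handed (so a half turn about z gives the same grasp; the last joint's range is limited). The gripper opens to 88 mm and grips with 3 to 60 N. Pads are 20 mm wide; open, the fingers measure 115 mm over their backs; the gripper's body (75 mm by 178 mm) begins 61 mm behind the grasp point.
Start: joints at [-1.248, 0.359, 1.51, -0, 1.272, -0.115], TCP at [0.254, -0.543, 0.195] pointing down, gripper open.
Joint ranges: [-2.97, 2.97], [-1.01, 2.36], [0.21, 2.38], [-0.96, 4.11], [0.2, 2.71], [-2.98, 2.98]. Speed limits (rad/s): [2.39, 2.39, 3.14, 3.14, 3.14, 3.14].

INTERFACE

Orientations are given as a unit quaternion [x, y, z, w].
In Python, from bench import move_ptp, servo_line, goto_joints, move_gripper, sleep, inverse_kinematics, capture, PlanningError, close_job, spot_in, silhouettes, current_clock, current_joint_pos, current_qvel, current_joint_torque, current_position, current_orientation, current_force, current_torque, current_finger_gap gives the robot as it stands. Calls block until the motion is done:
- move_ptp(position, orientation): joint-space move of the TCP to a pose.
- servo_line(position, orientation=None, rate=0.15, contact_N=None): straight line of the TCP; orientation=None keeps the orientation; rate is the mean speed in m/s. With contact_N (N) it stops when the force on the tool has changed by that much, and returns True; else False.
- goto_joints(angles): joint-space move.
- move_gripper(opening): finger opening in m; the grip force is fixed at half the most; returns when the fingers have stopped.
- sleep(seconds).
- inverse_kinematics(position, orientation): joint angles nearest the present ones, or None.
- capture(name): name is "scene" or "top" or "wrist"; returns a dict with "image" (384x512x3 uint8, blue, green, red), "range_z" (384x512 float32, m along the optical axis (not along the pixel's ray), 0 where there is no reading), "intrinsics" (3x3 intrinsics, pixels), "k1" (the pictures are not rectified: a ray, as slopes to the right and down, at radius r is drawn at 1 + k1 r^2 times it, then the intrinsics apply), "R" (3x3) and "t" (3): a world point X has camera coordinates R X + t. Camera axes: x right, y down, z forward; pixel columns grow to the right and rows downward; lengths in m; the calibration is good to about 2 mm. A picture is of the moment at which its call begins.
A pose or a line that the arm cannot do raises PlanningError and nothing moves.
- close_job(): hands the job in, once; it reports no verdict.
Trained networks look in the newest picture that a camera, given by its name, has taken for a name from the list of things; names that differ only in an ending like _2 or _b are one class to them, and where a whole thing is asked for, a point or a joint stands for the part that bears it (a point fixed in the world has none). Each returns a list of dicts, best first, with "conf" (0 to 1); they miss things now and then, are a little off and sometimes report something else, mostly with a low value. They report only what shows in the picture. A call takes as long as a camera call.
- spot_in(camera, query): "xy" ([column, row] in pixels, amid what is visible of it).
- silhouettes(camera, query): "region" (384x512 bool, what is visible of it) and "xy" ([column, row] in pixels, amid what is visible of it).
Readings, each from a call of its own:
- current_clock(): time.
- current_joint_pos(): joint angles.
- current_qvel(): joint speeds.
- current_joint_torque(): joint torques, N m.
- current_position(): TCP position.
- current_orientation(): TCP orientation.
- current_force(): force on the tool from outside, world axes, zero at the start.
- current_torque(): the same for the moment, N m.
- current_finger_gap(): finger opening in m.
Only numpy, scipy, OpenCV 4.12 (cv2) and the standard library are available. Lean on these libraries where they do the work, as an engineer would, in place of code of your own. Each camera call takes 0.05 s, during which the arm holds its last target.

TASK

Draw the metal stirrer shaft all the way out of its horizontal storage tube, regrasping it closer to the tube as often as needed, so that its round nose passes through the notch of the guide plate before the shaft leaves the tube. Then lay it gently down in both forks of the cradle, with its threaded end towards the cradle's stop plate and less than 3 cm from it. Do not drop it, and leave the timer, marker and pipette where they are.

Things in the scene. Friction and masses are not known exactly. Their poses are not given: they have to be found in the camera images.
- holder: Storage fixture fixed to the bench: grey base plate (385 x 66 x 8 mm) with a horizontal grey tube (bore 16, outside 24, length 215 mm, axis 60 mm above the bench, far end capped, black saddles 77 mm high) and an upright guide plate before its open mouth. Origin on the bench below the mouth; x runs from the mouth into the tube (tube at x = 0 to +0.215), z up.
- guide_notch (a point): Middle of the notch of the holder's aluminium guide plate, at x = -0.140, y = 0, z = 0.058 of the holder. Plate 8 mm thick, 66 mm wide; open-topped notch 20 mm wide in line with the tube, floor 49 mm and ears 76.5 mm above the bench. Fingers cannot pass the ears while they hold the shaft: grasp between mouth and plate (136 mm free) or beyond it. Axes as the holder's.
- shaft: Loose smooth metal shaft, 260 mm long over all, 12 mm thick, 0.07 to 0.14 kg; rounded nose at its -x end, darker threaded stud (8 mm thick, 22 mm long) at its +x end. Origin on its axis at half length, near its balance point; x along it towards the stud. At the start it lies on the bore's floor, axis 58 mm above the bench, nose out 50 to 70 mm, stud inside; it slides easily.
- shaft_nose (a point): Tip of the shaft's rounded nose, on its axis, 130 mm from the shaft's origin.
- shaft_stud (a point): Tip of the shaft's threaded stud, on its axis, 130 mm from the shaft's origin.
- cradle: Cradle fixed to the bench: grey base plate (290 x 50 x 8 mm), two black V forks (10 mm thick, at x = -0.085 and +0.085; 90 degree V, vertex 42 mm up, about 37 mm wide at the top, 60 mm high) and a stop plate at its +x end. Origin on the bench midway between the forks; x along the cradle towards the stop plate, z up. A shaft in both forks lies along x at y = 0, axis 50.5 mm up.
- cradle_stop (a point): Point on the inner face of the cradle's upright aluminium stop plate (50 mm wide, 74 mm high), at x = +0.146, y = 0, z = 0.0505 of the cradle: the threaded end should lie within 3 cm before it. Axes as the cradle's.
- timer: Bystander: white kitchen-style timer, 66 x 66 x 19 mm, lying on the bench; origin at the middle of its underside.
- marker: Bystander: laboratory marker, 135 mm long, 13 mm thick, lying on the bench along its y axis; origin at the middle of its underside.
- pipette: Bystander: grey and white single-channel pipette, 242 mm long, 58 mm wide, 30 mm high, lying on the bench along its y axis; origin at the middle of its underside.

How it is judged:
On the way, in this order (a step that is already met when the one before it is completed fails the run):
1. the shaft's nose has passed through the guide plate's notch while its stud is still in the tube (x of shaft_nose in the frame of holder below -0.15 m and y of shaft_nose in the frame of holder between -0.02 and 0.02 m and z of shaft_nose in the frame of holder below 0.075 m and x of shaft_stud in the frame of holder above 0.005 m), for 0.2 s.
2. the whole shaft is out of the tube (x of shaft_stud in the frame of holder below -0.004 m), for 0.1 s.
At the end, for the whole second after the job is handed in: The shaft lies released and at rest in both forks of the cradle (axis within 6 mm of the cradle's centre line, 46 to 56 mm above the bench, within 0.06 rad of the cradle's direction), its threaded end towards the stop plate and not more than 32 mm from it (x of shaft_stud in the frame of cradle between 0.114 and 0.149 m and y of shaft in the frame of cradle between -0.006 and 0.006 m and z of shaft in the frame of cradle between 0.046 and 0.056 m and angle between the x axis of shaft and the x axis of cradle, either way round below 0.06 rad and linear speed of shaft below 0.02 m/s and contact force between the fingers and shaft below 0.1 N); the robot touches nothing.
It fails at once if timer, marker or pipette moved by more than 3 cm (distance of any of timer, marker, pipette from where it was at the start of the episode above 0.03 m).
It fails at once if the shaft slammed or pressed into the cradle with more than 40 N (contact force between shaft and cradle above 40 N).
It fails at once if the shaft dropped (falling freely by more than about 2 cm: faster than 0.6 m/s with no finger on it) (linear speed of shaft above 0.6 m/s and contact force between the fingers and shaft below 0.1 N).
It also fails if it takes over 61 s, if anything falls off the work surface, if the arm or the gripper's body presses on something with over 40 N, if the wrist force passes 120 N, or if a joint passes its speed limit or range.

## Working session

There is one attempt and no reset: what is moved stays moved. The work goes in short steps, each a Python script; the robot and the scene stay as the last script left them, time stands still between calls to the robot, and variables do not carry over. Pictures are saved under pics/ and viewed, and the job is handed in when it is done.

```bash
ls; mkdir -p pics
python3 - <<'E'
from bench import *
import cv2,numpy as np
for n in ["scene","top","wrist"]:
    c=capture(n); cv2.imwrite(f"pics/a_{n}.png",c["image"]); np.savez(f"a_{n}.npz",**c)
    print(n,c["intrinsics"].tolist(),c["k1"],c["R"].round(3).tolist(),c["t"].round(3).tolist())
    for q in ["holder","shaft","cradle","guide_notch","shaft_nose","cradle_stop","timer","marker","pipette"]:
        print(q,[(np.round(d["xy"]).tolist(),round(d["conf"],2)) for d in spot_in(n,q)[:3]])
print(current_clock(),current_orientation(),current_position())
E
```

```text
pics
scene [[484.3881044410046, 0.0, 252.4271689807072], [0.0, 484.3881044410046, 191.682230477748], [0.0, 0.0, 1.0]] 0.04131512460850232 [[-0.892, -0.452, -0.014], [-0.313, 0.64, -0.702], [0.326, -0.621, -0.712]] [0.543, 0.198, 1.348]
holder [([209.0, 243.0], 0.59)]
shaft [([226.0, 210.0], 0.59), ([209.0, 242.0], 0.47)]
cradle [([286.0, 238.0], 0.82)]
guide_notch [([206.0, 244.0], 0.66)]
shaft_nose [([224.0, 213.0], 0.37)]
cradle_stop [([289.0, 236.0], 0.65)]
timer []
marker [([256.0, 312.0], 0.7)]
pipette [([189.0, 191.0], 0.71)]
top [[356.3803481699805, 0.0, 253.63371646938506], [0.0, 356.3803481699805, 194.09889939336765], [0.0, 0.0, 1.0]] -0.02961447862335696 [[-0.03, -0.999, 0.023], [-0.995, 0.027, -0.093], [0.093, -0.025, -0.995]] [0.081, 0.599, 0.935]
holder []
shaft [([215.0, 183.0], 0.64)]
cradle [([239.0, 256.0], 0.7)]
guide_notch [([196.0, 186.0], 0.88)]
shaft_nose [([220.0, 184.0], 0.41)]
cradle_stop [([240.0, 258.0], 0.73)]
timer [([370.0, 206.0], 0.6)]
marker [([139.0, 272.0], 0.63), ([219.0, 186.0], 0.28)]
pipette [([239.0, 129.0], 0.57)]
wrist [[276.8573177001252, 0.0, 255.91879407372696], [0.0, 276.8573177001252, 193.488944120969], [0.0, 0.0, 1.0]] 0.007619822286456703 [[0.424, -0.906, -0.0], [-0.866, -0.406, 0.293], [-0.265, -0.124, -0.956]] [-0.6, -0.035, 0.392]
holder []
shaft []
cradle []
guide_notch []
shaft_nose []
cradle_stop []
timer []
marker []
pipette []
1.5 [ 8.43795420e-01 -5.36664969e-01 -1.98503697e-05 -1.80065094e-05] [ 0.2543763  -0.54340496  0.19453007]
```

View pics/a_top.png

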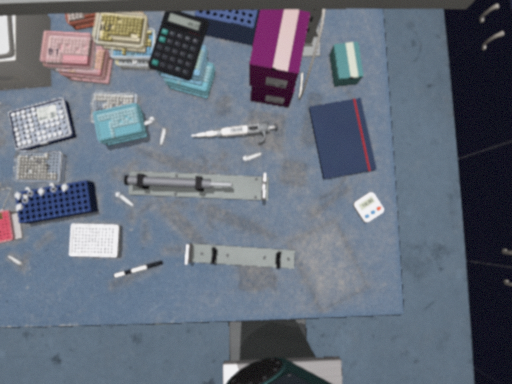

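View pics/a_scene.png

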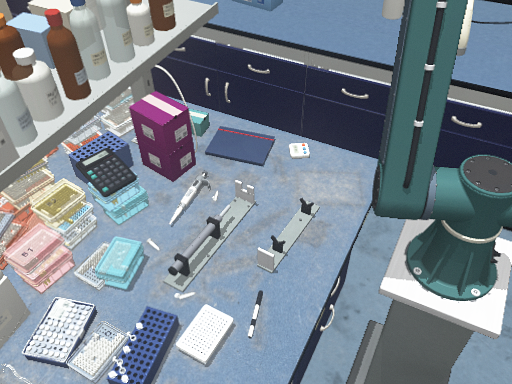

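```bash
cat > h.py <<'E'
import numpy as np,cv2
def load(n): 
    return dict(np.load(n,allow_pickle=True))
def pix2ray(c,uv):
    uv=np.atleast_2d(np.asarray(uv,float)); K=c["intrinsics"]
    d=(uv-[K[0,2],K[1,2]])/[K[0,0],K[1,1]]
    s=d.copy(); k=float(c["k1"])
    for _ in range(20): s=d/(1+k*(s**2).sum(1,keepdims=True))
    return np.c_[s,np.ones(len(s))]
def atz(c,uv,z):
    r=pix2ray(c,uv)@c["R"]; o=-c["R"].T@c["t"]
    return o+r*((z-o[2])/r[:,2])[:,None]
def cloud(c,mask=None):
    Z=c["range_z"]; m=Z>0
    if mask is not None: m&=mask
    v,u=np.nonzero(m)
    P=pix2ray(c,np.c_[u,v])*Z[v,u][:,None]
    return (P-c["t"])@c["R"],np.c_[u,v]
def proj(c,X):
    X=np.atleast_2d(X); p=X@c["R"].T+c["t"]; s=p[:,:2]/p[:,2:]
    s=s*(1+float(c["k1"])*(s**2).sum(1,keepdims=True)); K=c["intrinsics"]
    return s*[K[0,0],K[1,1]]+[K[0,2],K[1,2]]
E
python3 - <<'E'
from h import *
c=load("a_top.npz")
P,uv=cloud(c)
print("bench z",np.median(P[(abs(P[:,0]-.4)<.3)&(abs(P[:,1])<.3),2]))
for name,u,v,z in [("mouth end nose",230,184,.058),("cap",126,179,.06),("gplate",265,187,.0765),("stop",188,254,.074),("fork1",195,255,.06),("fork2",279,259,.06),("baseR",294,259,.008),("timer",370,206,.019),("marker",139,269,.01),("pip",235,131,.02)]:
    print(name,atz(c,[u,v],z).round(3))
im=c["image"][150:290,100:320]; cv2.imwrite("pics/b.png",cv2.resize(im,None,fx=3.6,fy=3.6,interpolation=cv2.INTER_CUBIC))
E
```

```text
bench z 0.002014779957111459
mouth end nose [[0.626 0.126 0.058]]
cap [[0.646 0.397 0.06 ]]
gplate [[0.614 0.036 0.077]]
stop [[0.449 0.235 0.074]]
fork1 [[0.445 0.22  0.06 ]]
fork2 [[0.428 0.005 0.06 ]]
baseR [[ 0.422 -0.041  0.008]]
timer [[ 0.56  -0.254  0.019]]
marker [[0.409 0.378 0.01 ]]
pip [[0.778 0.11  0.02 ]]
```

View pics/b.png

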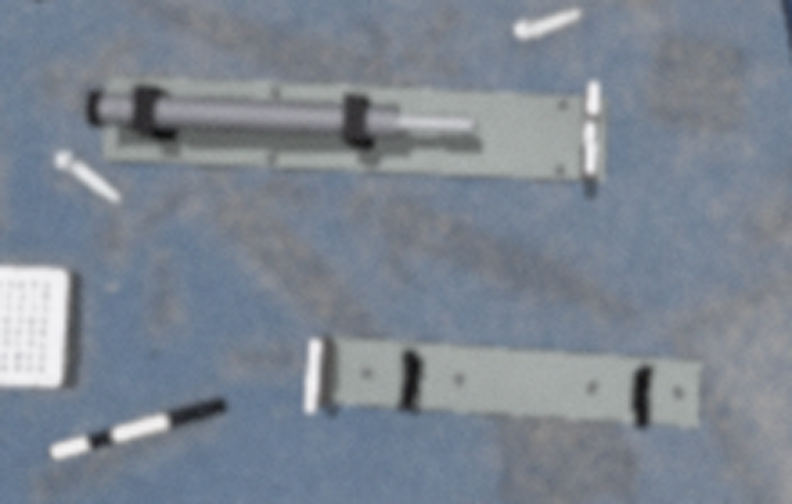

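```bash
cat >> h.py <<'E'
from scipy.spatial.transform import Rotation as Ro
def quat(yaw): return (Ro.from_euler('z',yaw)*Ro.from_euler('x',np.pi)).as_quat()
E
python3 - <<'E'
from bench import *
from h import *
t0=current_clock()
for i,p in enumerate([(0.60,0.12,0.24),(0.46,0.1,0.24)]):
    move_ptp(p,quat(-0.085))
    c=capture("wrist"); np.savez(f"w{i}.npz",**c); cv2.imwrite(f"pics/w{i}.png",c["image"])
    for q in ["guide_notch","shaft_nose","shaft","cradle","cradle_stop","holder"]:
        print(q,[(np.round(d["xy"]).tolist(),round(d["conf"],2)) for d in spot_in("wrist",q)[:3]])
print(t0,current_clock(),current_joint_pos())
E
```

```text
guide_notch [([272.0, 105.0], 0.59)]
shaft_nose [([271.0, 145.0], 0.95)]
shaft [([275.0, 144.0], 0.88)]
cradle [([149.0, 158.0], 0.97)]
cradle_stop [([151.0, 155.0], 0.57), ([252.0, 350.0], 0.52)]
holder [([271.0, 102.0], 0.71)]
guide_notch [([366.0, 92.0], 0.62)]
shaft_nose [([377.0, 122.0], 0.94), ([473.0, 147.0], 0.63)]
shaft [([379.0, 121.0], 0.64)]
cradle []
cradle_stop [([241.0, 143.0], 0.91)]
holder [([366.0, 88.0], 0.73)]
1.5 5.475 [ 6.71424382e-02  1.28459196e-01  1.71110220e+00 -4.42606296e-06
  1.30218745e+00  1.52164876e-01]
```

View pics/w0.png

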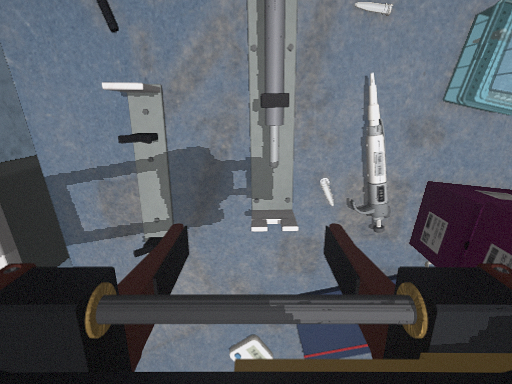

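View pics/w1.png

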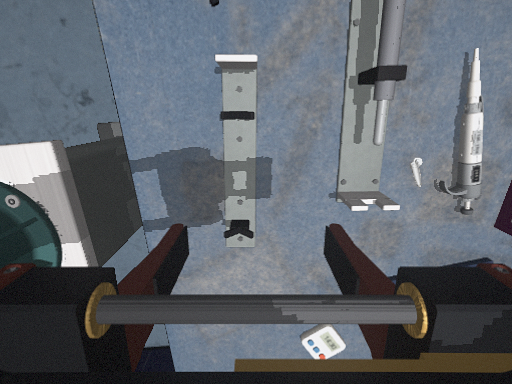

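Run:
```python
from h import *
for f,regs in [("w0.npz",{"ears":(235,305,212,240),"tubetop":(262,290,0,155),"shaft":(262,285,140,172)}),("w1.npz",{"ears":(335,405,185,215),"stop":(210,262,48,75),"fork1":(215,260,105,125),"fork2":(220,258,215,240),"shaft":(365,395,95,150)})]:
    c=load(f); P,uv=cloud(c)
    for n,(a,b,d,e) in regs.items():
        m=(uv[:,0]>=a)&(uv[:,0]<b)&(uv[:,1]>=d)&(uv[:,1]<e)
        Q=P[m]; thr={"ears":.068,"stop":.066,"fork1":.053,"fork2":.053,"tubetop":.065,"shaft":.055}[n]
        hi={"shaft":.068}.get(n,.1)
        q=Q[(Q[:,2]>thr)&(Q[:,2]<hi)]
        print(f,n,len(q),q.min(0).round(4),q.max(0).round(4),q.mean(0).round(4))
        if n=="tubetop":
            pass
    im=c["image"]; s=(im[100:240,200:320] if f=="w0.npz" else im[40:260,200:420])
    cv2.imwrite("pics/z"+f[:2]+".png",cv2.resize(s,None,fx=(4 if f=="w0.npz" else 2.7),fy=(4 if f=="w0.npz" else 2.7),interpolation=cv2.INTER_CUBIC))
    # bench height
    m=(P[:,2]<.006)&(P[:,0]>.35)&(P[:,0]<.8); print("bench",np.median(P[m,2]))
```

```text
w0.npz ears 229 [0.5864 0.0334 0.0681] [0.6508 0.0452 0.0786] [0.6185 0.04   0.0748]
w0.npz tubetop 2364 [0.6148 0.1409 0.065 ] [0.6489 0.3158 0.0784] [0.6333 0.248  0.0709]
w0.npz shaft 245 [0.6187 0.1225 0.0573] [0.6314 0.1591 0.0656] [0.625  0.1415 0.0626]
bench 0.0012323438887678444
w1.npz ears 249 [0.585  0.0331 0.068 ] [0.6518 0.045  0.078 ] [0.6179 0.0398 0.0748]
w1.npz stop 333 [0.4246 0.2334 0.0665] [0.4731 0.2446 0.0764] [0.4489 0.2388 0.0734]
w1.npz fork1 134 [0.4203 0.1685 0.053 ] [0.4639 0.1818 0.061 ] [0.4421 0.1752 0.0571]
w1.npz fork2 103 [ 4.042e-01 -4.000e-04  5.300e-02] [0.4476 0.0125 0.0612] [0.4264 0.007  0.0568]
w1.npz shaft 480 [0.6171 0.1209 0.055 ] [0.6391 0.1845 0.0676] [0.6253 0.1532 0.0625]
bench 0.0012289492500288266
```

View pics/zw0.png

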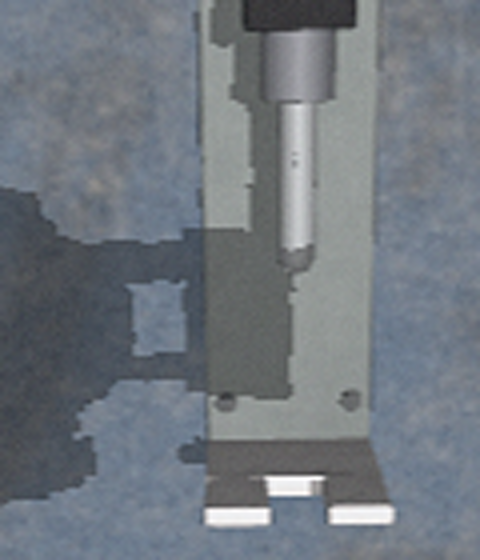

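View pics/zw1.png

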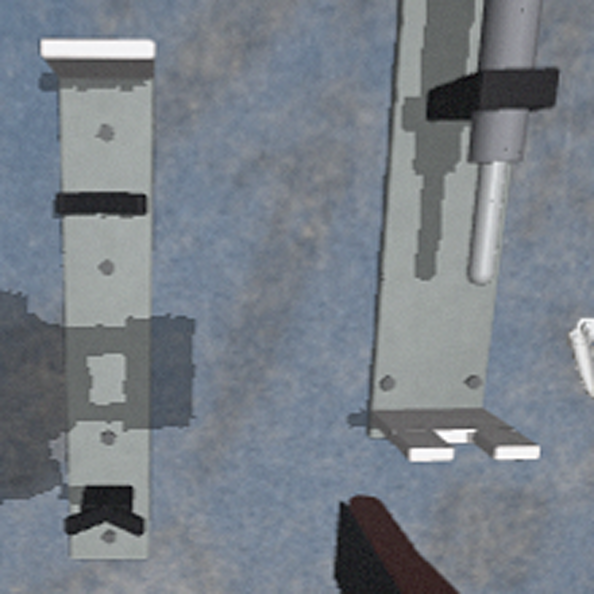

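Run:
```python
from h import *
for f in ["w0.npz","w1.npz"]:
    c=load(f); P,uv=cloud(c); 
    # plates: height 5..11mm
    m=(P[:,2]>.0055)&(P[:,2]<.013)
    for nm,(x0,x1) in {"holder":(.57,.68),"cradle":(.39,.48)}.items():
        q=P[m&(P[:,0]>x0)&(P[:,0]<x1)&(P[:,1]>-.06)&(P[:,1]<.42)]
        if len(q)<300: continue
        L=[];Rr=[]
        for y in np.arange(-.06,.42,.01):
            s=q[abs(q[:,1]-y)<.005]
            if len(s)<15: continue
            L.append((y,np.percentile(s[:,0],1)));Rr.append((y,np.percentile(s[:,0],99)))
        for e in (L,Rr):
            e=np.array(e); p=np.polyfit(e[:,0],e[:,1],1); r=e[:,1]-np.polyval(p,e[:,0]); k=abs(r)<.004; p=np.polyfit(e[k,0],e[k,1],1)
            print(f,nm,p.round(4),k.sum(),len(e),"y range",q[:,1].min(),q[:,1].max())
    # tube ridge: outside saddles
    m=(P[:,2]>.045)&(P[:,2]<.08)&(P[:,0]>.59)&(P[:,0]<.67)&(P[:,1]>.16)
    q=P[m]; rows=[]
    for y in np.arange(.17,.4,.006):
        s=q[abs(q[:,1]-y)<.003]
        if len(s)<15: continue
        rows.append((y,s[:,2].max(),s[s[:,2]>s[:,2].max()-.003,0].mean(),s[:,0].min(),s[:,0].max()))
    print(np.array(rows).round(4)[:, :])
```

```text
w0.npz holder [0.0702 0.5833] 30 30 y range 0.039451615642207685 0.3360649933740105
w0.npz holder [0.0761 0.6472] 30 30 y range 0.039451615642207685 0.3360649933740105
w0.npz cradle [0.0587 0.4055] 15 28 y range -0.02326507479092142 0.3516910001367931
w0.npz cradle [0.0925 0.4509] 6 28 y range -0.02326507479092142 0.3516910001367931
[[0.17   0.0645 0.6278 0.6217 0.6338]
 [0.176  0.0726 0.6289 0.6196 0.6389]
 [0.182  0.0732 0.6287 0.6172 0.6391]
 [0.188  0.073  0.6289 0.6176 0.6394]
 [0.194  0.073  0.6294 0.6181 0.6398]
 [0.2    0.0784 0.6322 0.6137 0.6464]
 [0.206  0.0783 0.6303 0.6138 0.647 ]
 [0.212  0.0782 0.6306 0.6136 0.6472]
 [0.218  0.0778 0.6268 0.6139 0.6428]
 [0.224  0.0729 0.6311 0.6204 0.6432]
 [0.23   0.0731 0.6321 0.6209 0.6434]
 [0.236  0.0737 0.6319 0.6205 0.6437]
 [0.242  0.0729 0.6332 0.6207 0.644 ]
 [0.248  0.0731 0.6328 0.6211 0.6443]
 [0.254  0.0732 0.6335 0.6217 0.6446]
 [0.26   0.0732 0.6342 0.622  0.6451]
 [0.266  0.0738 0.6342 0.6225 0.6453]
 [0.272  0.0734 0.6348 0.6229 0.6456]
 [0.278  0.0739 0.6348 0.6234 0.6459]
 [0.284  0.0732 0.6358 0.6239 0.6479]
 [0.2
[... 586 characters left out ...]
 0.6203 0.6391]
 [0.182  0.0735 0.6286 0.6171 0.6397]
 [0.188  0.0737 0.6292 0.6177 0.64  ]
 [0.194  0.0732 0.6295 0.6181 0.6404]
 [0.2    0.0791 0.6325 0.6133 0.6474]
 [0.206  0.0784 0.6306 0.6133 0.6479]
 [0.212  0.0786 0.6299 0.6138 0.6479]
 [0.218  0.0773 0.6198 0.6144 0.6409]
 [0.224  0.0736 0.6315 0.6199 0.6423]
 [0.23   0.0737 0.6322 0.6204 0.6429]
 [0.236  0.073  0.6326 0.6208 0.6424]
 [0.242  0.0736 0.6331 0.6212 0.6437]
 [0.248  0.0738 0.6332 0.6212 0.6438]
 [0.254  0.0732 0.6332 0.6219 0.644 ]
 [0.26   0.0737 0.6339 0.6222 0.6442]
 [0.266  0.0734 0.6343 0.623  0.645 ]
 [0.272  0.0734 0.6347 0.6232 0.6463]
 [0.278  0.0742 0.635  0.623  0.6462]
 [0.284  0.0726 0.6342 0.6242 0.6462]]
```

```bash
cat >> h.py <<'E'
HO=np.array([.6285,.179]); HD=np.array([.0738,.9973]); HQ=quat(-.0739)
CO=np.array([.4342,.091]); CD=np.array([.0940,.9956]); CQ=quat(-.0941)
def H(s,z): return [*(HO+HD*s),z]
def C(s,z): return [*(CO+CD*s),z]
E
python3 - <<'E'
from bench import *
from h import *
move_ptp(H(-.036,.13),HQ)
servo_line(H(-.036,.039),HQ,rate=.15)
move_gripper(0.0)
print("gap",current_finger_gap(),current_force().round(2) if hasattr(current_force(),'round') else current_force())
c=capture("wrist"); np.savez("w2.npz",**c); cv2.imwrite("pics/w2.png",c["image"]); print(current_clock(),current_position())
E
```

```text
gap 0.00042088411460031926 [0.73 0.09 0.46]
8.45 [0.62583082 0.14310651 0.03900864]
```

View pics/w2.png

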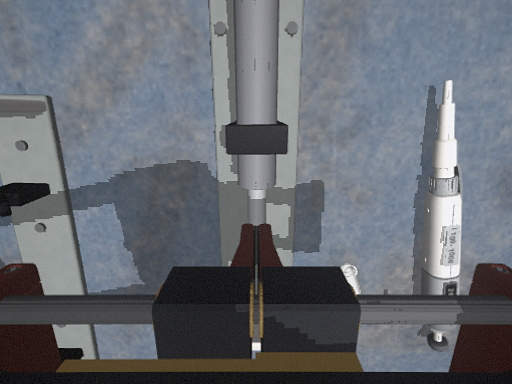

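Run:
```python
from bench import *
from h import *
move_gripper(0.06)
servo_line(H(-.066,.14),HQ,rate=.3)
c=capture("wrist"); np.savez("w3.npz",**c); cv2.imwrite("pics/w3.png",c["image"]); print(current_clock(),current_position())
d=spot_in("wrist","shaft_nose"); print(d)
P,uv=cloud(c)
q=P[(P[:,2]>.04)&(P[:,2]<.07)&(P[:,0]>.61)&(P[:,0]<.64)&(P[:,1]>.05)&(P[:,1]<.175)]
print(len(q),q.min(0),q.max(0))
```

```text
10.025 [0.62309987 0.11314117 0.1397909 ]
[{'xy': [251.9, 155.3], 'conf': 0.78}]
655 [0.61952703 0.12172989 0.05718933] [0.63401501 0.17494086 0.06559616]
```

View pics/w3.png

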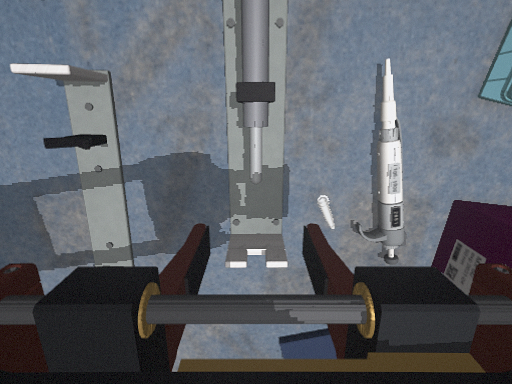

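Run:
```python
from h import *
for f,T in (("w2.npz",(.6258,.1431,.039)),("w3.npz",(.6231,.1131,.1398))):
    c=load(f); P,uv=cloud(c)
    print("cam",(-c["R"].T@c["t"]).round(3), "proj TCP",proj(c,T).round(1),"grasp",proj(c,[T[0],T[1],T[2]+.019]).round(1))
    for v in range(200,310,8):
        r=[]
        for u in ((245,257,265) if f=="w2.npz" else (185,200,205,310,320,330)):
            k=np.nonzero((uv[:,0]==u)&(uv[:,1]==v))[0]
            r.append(P[k[0]].round(3).tolist() if len(k) else None)
        print(v,r)
c=load("w2.npz"); cv2.imwrite("pics/w2z.png",cv2.resize(c["image"][160:310,180:340],None,fx=4,fy=4,interpolation=cv2.INTER_CUBIC))
```

```text
cam [0.632 0.224 0.229] proj TCP [[255.7 223. ]] grasp [[255.7 234.1]]
200 [[0.617, 0.151, 0.008], [0.629, 0.169, 0.064], [0.634, 0.168, 0.061]]
208 [[0.617, 0.144, 0.008], [0.628, 0.164, 0.064], [0.633, 0.162, 0.06]]
216 [[0.616, 0.137, 0.008], [0.628, 0.159, 0.064], [0.633, 0.156, 0.06]]
224 [[0.62, 0.156, 0.069], [0.627, 0.153, 0.064], [0.633, 0.155, 0.069]]
232 [[0.62, 0.155, 0.08], [0.627, 0.153, 0.077], [0.632, 0.155, 0.08]]
240 [[0.621, 0.155, 0.09], [0.627, 0.153, 0.087], [0.632, 0.155, 0.091]]
248 [[0.621, 0.156, 0.1], [0.627, 0.153, 0.096], [0.632, 0.154, 0.1]]
256 [[0.621, 0.155, 0.108], [0.627, 0.153, 0.105], [0.631, 0.154, 0.107]]
264 [[0.622, 0.155, 0.115], [0.627, 0.153, 0.113], [0.631, 0.155, 0.116]]
272 [[0.625, 0.177, 0.155], [0.627, 0.153, 0.119], [0.631, 0.176, 0.155]]
280 [[0.625, 0.177, 0.16], [0.627, 0.153, 0.125], [0.631, 0.177, 0.16]]
288 [[0.625, 0.176, 0.163], [0.627, 0.148, 0.124], [0.631, 0.177, 0.164]]
296 [[0.626, 0.177, 0.167], [0.628, 0.172, 0.16], [0.631, 0.176, 0.166]]
304 [[0.626, 0.177, 0.171], [0.628, 0.171, 0.163], [0.631, 0.177, 0.17]]
cam [0.6
[... 1325 characters left out ...]
 [[0.593, 0.127, 0.223], [0.594, 0.112, 0.2], [0.546, -0.013, 0.002], [0.653, 0.106, 0.199], [0.655, 0.119, 0.219], [0.658, 0.123, 0.225]]
280 [[0.594, 0.124, 0.226], [0.594, 0.108, 0.202], [0.544, -0.025, 0.002], [0.653, 0.102, 0.2], [0.654, 0.117, 0.221], [0.656, 0.122, 0.23]]
288 [[0.593, 0.12, 0.226], [0.536, -0.037, 0.003], [0.542, -0.039, 0.001], [0.688, -0.05, 0.002], [0.654, 0.111, 0.22], [0.656, 0.118, 0.23]]
296 [[0.606, 0.143, 0.263], [0.61, 0.143, 0.263], [0.611, 0.143, 0.263], [0.642, 0.14, 0.262], [0.645, 0.14, 0.263], [0.648, 0.14, 0.263]]
304 [[0.606, 0.143, 0.266], [0.61, 0.142, 0.265], [0.612, 0.143, 0.266], [0.642, 0.139, 0.265], [0.644, 0.14, 0.266], [0.647, 0.14, 0.266]]
```

View pics/w2z.png

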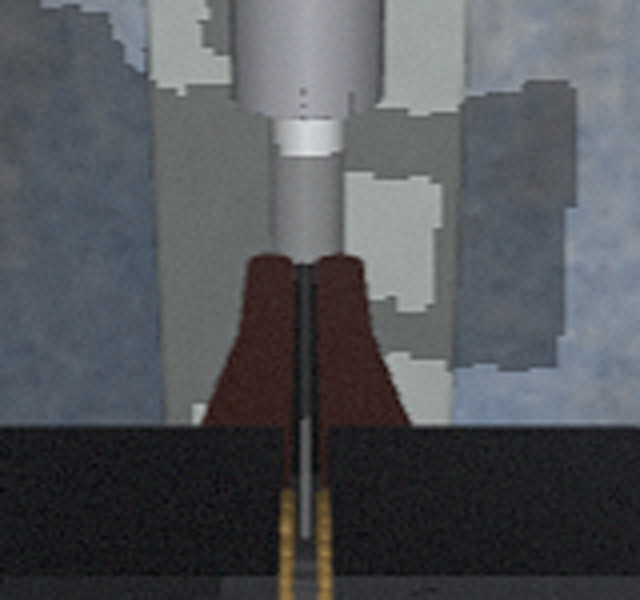

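The depth picture shows why the grasp closed on nothing. The real fingertips end about 27 mm above the reported TCP: tips at z≈0.066 with the TCP at 0.039, so they shut just over the shaft, which has not moved. I'll correct for that offset and descend guarded.

```bash
echo "OFF=.027" >> h.py
python3 - <<'E'
from bench import *
from h import *
Z=.039-OFF
servo_line(H(-.036,.08),HQ,rate=.25)
print("contact",servo_line(H(-.036,Z),HQ,rate=.12,contact_N=6))
print(current_position(),current_force())
move_gripper(0.0)
print("gap",current_finger_gap(),current_force())
c=capture("wrist"); np.savez("w4.npz",**c); cv2.imwrite("pics/w4.png",c["image"]); print(current_clock(),current_position())
E
```

```text
contact False
[0.62668058 0.14299603 0.01286258] [-0.28585784 -0.45261096 -0.33062373]
gap 0.011184593423279108 [-0.25442653 -0.5875388   0.58209625]
12.075 [0.62587547 0.14310163 0.01201269]
```

View pics/w4.png

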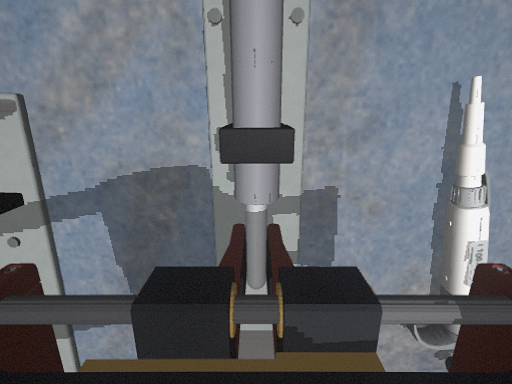

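The picture shows the shaft between the fingers (nose near 256,285) and the gap reads 11 mm, so it is gripped. Next is the first pull.

```bash
cat >> h.py <<'E'
ZG=.039-OFF
def noses(c,lo=.045,hi=.07):
    P,uv=cloud(c); X=P[:,:2]-HO; s=X@HD; l=X@np.array([HD[1],-HD[0]])
    q=(P[:,2]>lo)&(P[:,2]<hi)&(abs(l)<.008)&(s<-.002)&(s>-.33)
    return s[q],l[q],P[q,2]
E
python3 - <<'E'
from bench import *
from h import *
servo_line(H(-.096,ZG),HQ,rate=.1)
print("gap",current_finger_gap(),current_force().round(2))
move_gripper(0.035)
servo_line(H(-.021,ZG),HQ,rate=.2,contact_N=8)
print(current_position())
c=capture("wrist"); np.savez("w5.npz",**c); cv2.imwrite("pics/w5.png",c["image"]); print(current_clock())
E
```

```text
gap 0.0111190972370298 [-0.51 -0.53  0.09]
[0.62667053 0.15787672 0.01185641]
13.975
```

View pics/w5.png

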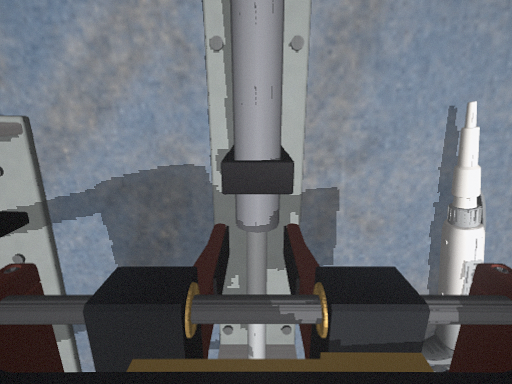

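The shaft now runs on past the gripper toward the plate (visible near 258,340), so the first pull worked. Second pull goes through the notch.

Run:
```python
from bench import *
from h import *
move_gripper(0.0)
print("gap",current_finger_gap())
print("contact",servo_line(H(-.119,ZG),HQ,rate=.1,contact_N=15))
print("gap",current_finger_gap(),current_force(),current_position())
sleep(.4)
for n in ("wrist","scene","top"):
    c=capture(n); np.savez(f"w6{n}.npz",**c); cv2.imwrite(f"pics/w6{n}.png",c["image"])
print(current_clock())
c=load("w6scene.npz")
cv2.imwrite("pics/w6s.png",cv2.resize(c["image"][150:300,140:340],None,fx=4,fy=4,interpolation=cv2.INTER_CUBIC))
```

```text
gap 0.011480559026269314
contact False
gap 0.01127161512606292 [-0.04825794 -0.03945741 -1.16035831] [0.61976058 0.06074081 0.01198004]
16.1583
```

View pics/w6s.png

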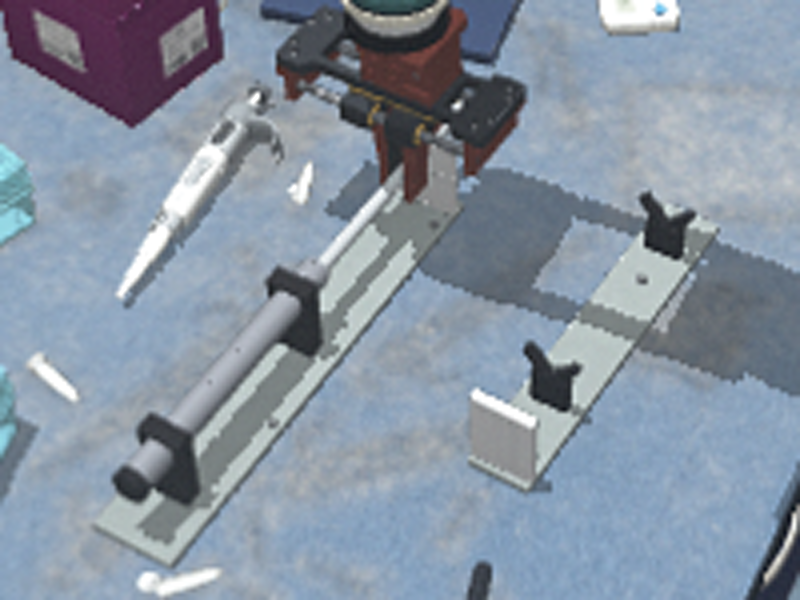

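View pics/w6top.png

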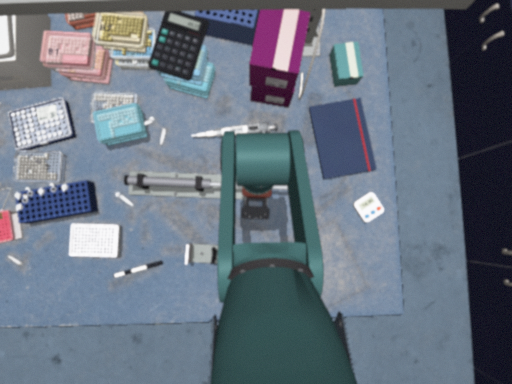

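Run:
```python
from h import *
c=load("w6top.npz")
print(proj(c,H(-.215,.058)),proj(c,H(-.14,.0765)))
cv2.imwrite("pics/w6t.png",cv2.resize(c["image"][160:215,190:310],None,fx=6,fy=6,interpolation=cv2.INTER_CUBIC))
```

```text
[[291.67155398 187.4512043 ]] [[263.51305016 185.28378523]]
```

View pics/w6t.png

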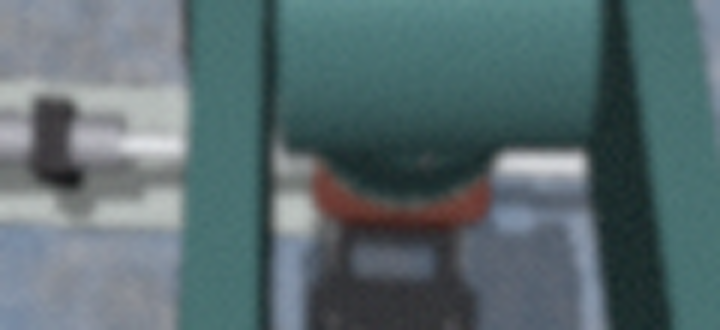

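Run:
```python
from bench import *
from h import *
move_gripper(0.03)
servo_line(H(-.058,ZG-.001),HQ,rate=.2,contact_N=8)
move_gripper(0.0)
print("gap",current_finger_gap())
print("contact",servo_line(H(-.120,ZG),HQ,rate=.1,contact_N=15))
print("gap",current_finger_gap(),current_force(),current_position())
sleep(.2)
for n in ("wrist","scene"):
    c=capture(n); np.savez(f"w7{n}.npz",**c); cv2.imwrite(f"pics/w7{n}.png",c["image"])
print(current_clock())
c=load("w7scene.npz")
cv2.imwrite("pics/w7s.png",cv2.resize(c["image"][150:300,140:340],None,fx=4,fy=4,interpolation=cv2.INTER_CUBIC))
```

```text
gap 0.011339085363251844
contact False
gap 0.011336757015976409 [ 0.1244054  -0.5182762  -0.40727217] [0.61967539 0.05921069 0.0120278 ]
18.6417
```

View pics/w7s.png

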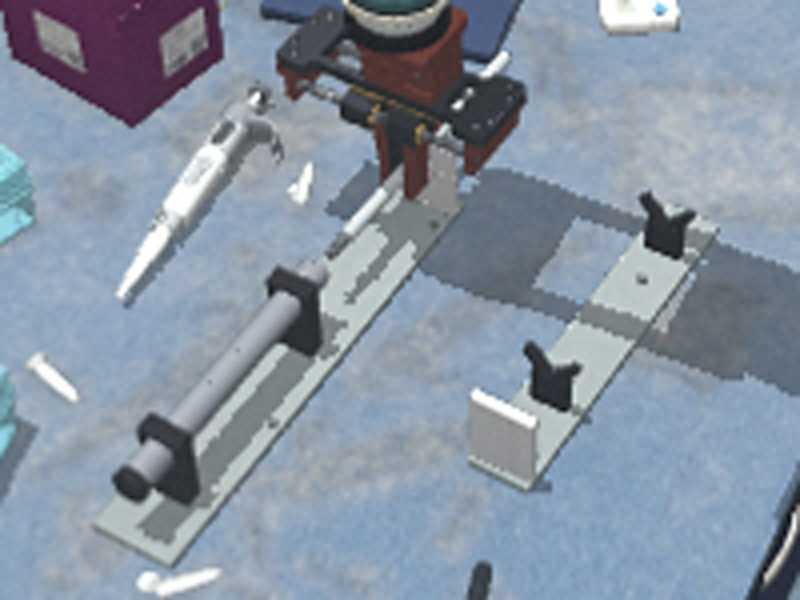

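View pics/w7wrist.png

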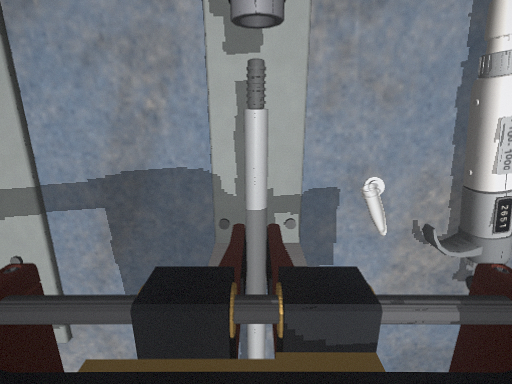

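Run:
```python
from bench import *
from h import *
c=load("w7wrist.npz")
X=atz(c,[256,59],.059)[0]; s=(X[:2]-HO)@HD; print("stud s",s,"lat",(X[:2]-HO)@[HD[1],-HD[0]])
print(servo_line(H(-.120,ZG+.075),HQ,rate=.12,contact_N=15), current_finger_gap(),current_force())
c=capture("wrist"); np.savez("w8.npz",**c); cv2.imwrite("pics/w8.png",c["image"]); print(current_clock())
P,uv=cloud(c)
T=current_position(); m=(abs(P[:,0]-T[0])<.03)&(P[:,2]>.10)&(P[:,2]<.16)&(P[:,1]>T[1]+.015)&(uv[:,1]<220)
q=P[m]
for y in np.arange(T[1]+.02,T[1]+.12,.01):
    r=q[abs(q[:,1]-y)<.005]
    if len(r)>3: print(round(y-T[1],3),len(r),r[:,0].mean().round(4),r[:,2].max().round(4))
print("ymax",q[:,1].max()-T[1],T)
```

```text
stud s -0.015985733363189748 lat 5.348860571019134e-05
False 0.01102435547551959 [-0.35255219 -0.01010826 -2.06266504]
19.4667
0.02 43 0.6214 0.1391
0.03 385 0.6213 0.1406
0.04 398 0.622 0.1408
0.05 428 0.6226 0.141
0.06 469 0.6233 0.1415
0.07 503 0.6242 0.1418
0.08 464 0.6248 0.142
0.09 404 0.6255 0.1408
0.1 319 0.6261 0.1414
ymax 0.10303664988324185 [0.61877731 0.05933677 0.08611585]
```

View pics/w8.png

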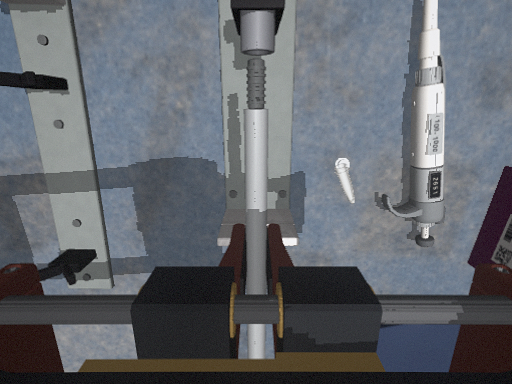

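Run:
```python
from bench import *
from h import *
a=np.array(H(-.120,ZG+.075)); b=np.array(C(.026,ZG+.075))
servo_line(b,CQ,rate=.15)
servo_line(C(.026,.040),CQ,rate=.1)
sleep(.2)
c=capture("wrist"); np.savez("w9.npz",**c); cv2.imwrite("pics/w9.png",c["image"]); print(current_clock(),current_position(),current_force(),current_finger_gap())
P,uv=cloud(c); X=P[:,:2]-CO; s=X@CD; l=X@np.array([CD[1],-CD[0]])
for nm,m in {"stop":(s>.14)&(s<.165)&(P[:,2]>.066)&(P[:,2]<.085)&(abs(l)<.035),"fork":(s>.07)&(s<.1)&(P[:,2]>.05)&(P[:,2]<.064)&(abs(l)<.03),
  "shaft":(s>.04)&(s<.2)&(P[:,2]>.085)&(P[:,2]<.12)&(abs(l)<.02)&(uv[:,1]<222)}.items():
    print(nm,m.sum(),"s",s[m].min(),s[m].max(),"l",l[m].min(),l[m].max(),l[m].mean())
    if nm=="shaft":
        for y in np.arange(.05,.14,.01):
            k=m&(abs(s-y)<.005); print(y.round(3),l[k].mean().round(4),P[k,2].max().round(4))
```

```text
21.7583 [0.43722218 0.11695299 0.04056862] [-0.63875247  1.57717835 -1.57395215] 0.011360550715945899
stop 2203 s 0.1449061515445455 0.15393258374325605 l -0.023905355221102716 0.02610872247084059 0.0010144149072427013
fork 718 s 0.07959743000914174 0.08968494033254416 l -0.021265512523991545 0.02266496325463507 0.0005350298111163657
shaft 3447 s 0.04729503102832531 0.12912494397336982 l -0.005594604343481536 0.006423445218816876 0.0004189482599431587
0.05 0.0006 0.0943
0.06 0.0005 0.0944
0.07 0.0005 0.095
0.08 0.0002 0.0951
0.09 0.0004 0.0955
0.1 0.0005 0.0959
0.11 0.0004 0.096
0.12 0.0003 0.0949
0.13 0.0004 0.0945
```

View pics/w9.png

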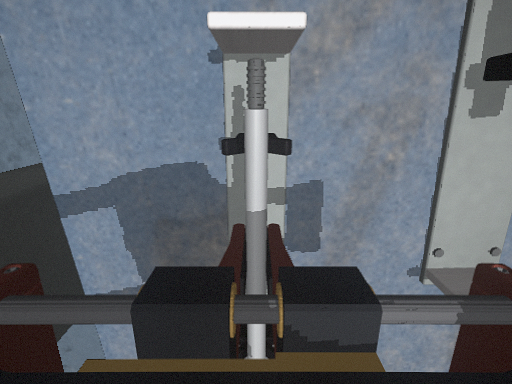

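The shaft hangs centred over the cradle: lateral error about 0.4 mm, stud at 0.129, fork and stop where expected. I'll lower it slowly with a contact guard.

Run:
```python
from bench import *
from h import *
servo_line(C(.026,.014),CQ,rate=.06)
r=servo_line(C(.026,.0035),CQ,rate=.012,contact_N=4)
print(r,current_position(),current_force())
c=capture("wrist"); np.savez("w10.npz",**c); cv2.imwrite("pics/w10.png",c["image"]); print(current_clock())
P,uv=cloud(c); X=P[:,:2]-CO; s=X@CD; l=X@np.array([CD[1],-CD[0]])
m=(s>.04)&(s<.2)&(P[:,2]>.045)&(P[:,2]<.07)&(abs(l)<.008)&(uv[:,1]<222)
for y in np.arange(.05,.14,.01):
    k=m&(abs(s-y)<.005); print(y.round(3),l[k].mean().round(4),P[k,2].max().round(4))
```

```text
True [0.43711965 0.11687023 0.0049183 ] [ 0.38860008 -0.26242765  1.52188422]
23.1083
0.05 0.0004 0.0586
0.06 0.0004 0.0586
0.07 0.0004 0.0582
0.08 0.0 0.0587
0.09 0.0001 0.0581
0.1 0.0004 0.059
0.11 0.0003 0.0583
0.12 0.0001 0.0572
0.13 0.0001 0.0567
```

Run:
```python
from bench import *
from h import *
move_gripper(0.03); sleep(.2)
print(current_position(),current_force(),current_finger_gap())
servo_line(C(.026,.06),CQ,rate=.08)
move_gripper(0.085)
servo_line(C(.026,.20),CQ,rate=.25)
sleep(.3)
for n in ("wrist","scene"):
    c=capture(n); np.savez(f"w11{n}.npz",**c); cv2.imwrite(f"pics/w11{n}.png",c["image"])
c=load("w11wrist.npz")
P,uv=cloud(c); X=P[:,:2]-CO; s=X@CD; l=X@np.array([CD[1],-CD[0]])
m=(s>-.2)&(s<.142)&(P[:,2]>.048)&(P[:,2]<.07)&(abs(l)<.0075)&(uv[:,1]<290)
print(s[m].min(),s[m].max())
for y in np.arange(-.14,.14,.02):
    k=m&(abs(s-y)<.005)
    if k.sum()>3: print(y.round(3),k.sum(),l[k].mean().round(4),P[k,2].max().round(4))
print(current_clock(),current_force())
c=load("w11scene.npz")
cv2.imwrite("pics/w11s.png",cv2.resize(c["image"][130:330,140:340],None,fx=3,fy=3,interpolation=cv2.INTER_CUBIC))
```

```text
[0.43631319 0.11682753 0.00473353] [ 0.01125588 -0.1208096   0.56122157] 0.029830027449503378
-0.12775234499327454 0.12821164317665826
-0.12 52 0.0006 0.0575
-0.1 60 0.0004 0.0574
-0.08 66 0.0005 0.0576
-0.06 58 0.0005 0.058
-0.04 63 0.0005 0.0572
-0.02 63 0.0003 0.0581
0.0 67 0.0003 0.0582
0.02 70 0.0003 0.0577
0.04 74 0.0002 0.0578
0.06 81 0.0009 0.0575
0.08 92 0.0006 0.058
0.1 90 0.0007 0.0577
0.12 74 0.0004 0.0563
26.7417 [ 0.4582772   0.41351394 -0.51451493]
```

View pics/w11s.png

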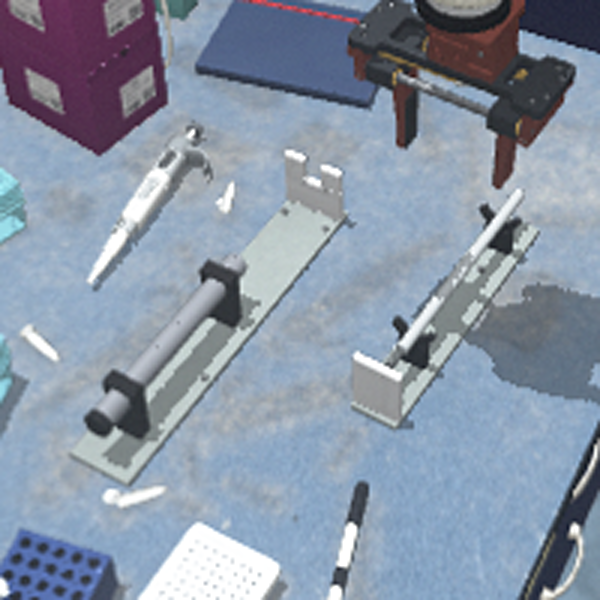

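View pics/w11wrist.png

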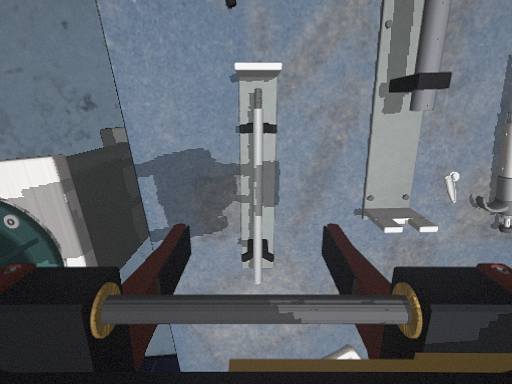

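The shaft lies level in both forks, with the stud at 0.128–0.130 m, lateral error about 0.5 mm and axis height about 0.0505 m. It is released and the gripper is clear.

```bash
python3 -c "
from bench import *
close_job(); print(current_clock())"
```

```text
the job is handed in; nothing more can be done
the job is handed in; nothing more can be done
```

The shaft is out of the tube and lying released in both forks of the cradle, and the job is handed in. I drew it out in three pulls with two regrasps, and the nose went through the notch while the stud was still about 4 cm inside the tube. The clock stood at 26.7 s just before handing in; `close_job()` itself reports no verdict.

- **Before release:** contact was stopped by a 4 N guard as I lowered the shaft into the forks.
- **Final position:** the last wrist picture put the shaft level, about 0.5 mm off the cradle's centre line, with its axis about 50.5 mm up. The stud is at x ≈ 0.129 m, about 17 mm from the stop plate.
- **Notch passage:** the top picture only showed the nose beyond the plate to about −0.205 m before the arm hid it. The value of about −0.215 m comes from the pull lengths.
- **Bystanders:** I saw the pipette and marker in the last scene picture and neither looked moved. The timer was outside the crop I checked, and I did not measure any of the three. The robot never worked near any of them.

One thing disagreed with the description: the real fingertips end about 27 mm short of the reported TCP. Because of that, my first grasp closed on nothing just above the shaft, without moving it. I measured the offset in the depth picture and corrected all later heights for it. Depth readings also ran about 1.2 mm high, which I subtracted.

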